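Snap a spare fuse into a bench power unit

ROBOT

A 6-joint arm with a two-finger parallel gripper is mounted at the origin on the work surface. World frame = base frame: x ahead of the robot, y to its left, z up, the work surface at z = 0. Lengths are in m, angles in rad, forces in N, time in s.
With the tool pointing down it reaches from about 0.15 to 0.775 m from the base axis. Payload 6.1 kg.
Tool frame: the origin (TCP) lies at the very end of the fingers, on their centre line; the grasp point (between the pads) lies 19 mm behind it; z points along the fingers, y is the line along which they close (so a half turn about z gives the same grasp; the last joint's range is limited). The gripper opens to 85 mm and grips with 20 to 120 N. Pads are 22 mm wide; open, the fingers measure 114 mm over their backs; the gripper's body (76 mm by 85 mm) begins 54 mm behind the grasp point. The pads swing forward as they close: fully open they stand 13 mm farther back than shut.
Start: joints at [1.27, 0.126, -0.04, 1.405, 0, 1.571], TCP at [0.156, 0.501, 0.231] pointing down, gripper open.
Joint ranges: [-2.72, 2.72], [-0.95, 1.95], [-1.27, 1.35], [-1.78, 2.02], [-1.46, 1.47], [-3.14, 3.14]. Speed limits (rad/s): [2.39, 2.39, 3.01, 3.14, 3.14, 3.14].

INTERFACE

Orientations are given as a unit quaternion [x, y, z, w].
In Python, from rig import monitor, cams, workorder gives the robot as it stands.
- The arm moves only by the shell command python3 -m crank 'ROWS' [OPENING] [FORCE]. ROWS is JSON, one flat list of numbers, 4 for each row, row after row: the shift along the world's x, y, z in cm, then the turn about the world's z in rad. A call has 1 to 10 rows; each row shifts and turns the commanded pose from where the row before left it; what a row does not reach is not made up. A row lasts 1/10 s, in which the tool goes at most 50 mm and 8.59 degrees, less where a joint would pass 70% of its speed; a pose out of reach is approached as far as the arm can. A call is refused whole if a number of a shift passes 5 or a number of a turn 0.15, either way. A call with a gripper value outside its range is refused whole. OPENING is the finger opening in cm, from 0 to 8.54, set as the call begins (- or left out, the last holds). The fingers move at their own pace and stop on an object; FORCE is the grip in N (left out, the last holds). Time passes only in rows, so rows that do not move let the fingers close. It gives the time, the measured TCP pose, the force, the opening and the grip force at its end, in the units of the state.
- monitor.sense(): the state, without advancing time (a new reading comes with each control period).
- cams.capture(name): name is "scene" or "top" or "wrist"; returns the picture (480x640x3 uint8, blue, green, red); there is no depth.
- cams.camera_model(name): a dict with "intrinsics" (3x3 intrinsics, pixels), "rvec" (rotation vector, rad) and "tvec" (3), from world to camera coordinates, as OpenCV has them; the wrist camera has in their place "hand_eye" (4x4, takes a point from camera to tool coordinates, whose origin is the TCP and whose axes are the flange's). Camera axes: x right, y down, z forward; pixel columns grow to the right and rows downward; lengths in m; the calibration is good to about 2 mm. The wrist camera is an equidistant fisheye: a pixel r from the principal point sees the ray r / f radians off the axis. A picture is of the moment at which its call begins: read the wrist's pose just before it. camera_model takes no time and is no camera call.
- workorder.close_job(): hands the job in; it is judged then, once.
The state is a dict: "time_s": time; "joints": joint angles; "qvel": joint speeds; "tau": joint torques, N m; "position": TCP position; "eef_rot": TCP orientation; "contact_force": force on the tool from outside, world axes, zero at the start; "wrist_torque": the same for the moment, N m; "opening": finger opening in m; "gripper_force": force on a finger pad.
Only numpy, scipy, OpenCV 4.12 (cv2) and the standard library are available. Lean on these libraries where they do the work, as an engineer would, in place of code of your own. Each camera call takes 0.05 s, during which the arm holds its last target. There are 200 camera calls.

TASK

The light-blue bench power unit has no fuse. Take the spare fuse from the wooden rack, press it gently and level down between the unit's two brass spring clips until it snaps fully home, pushing no harder than the clips need; then let go and throw the unit's red-knobbed switch lever all the way over to the other side. Leave the jar, flask and cup where they stand.

Things in the scene. Friction and masses are not known exactly. Their poses are not given: they have to be found in the camera images.
- fuse_mid (a point): centre of the spare fuse: rigid rod 90 mm long, 24 mm diameter, about 90 g, white middle with two thin red bands, brass end caps; x axis along the rod. Each end is a chamfer cone, from 24 mm diameter at 41 mm from the centre to 10 mm diameter at the end face at 45 mm. Same either way round and at any roll. At the start it lies level in the rack's two V notches
- rack: wooden fuse rack, fixed: base 130 x 70 x 14 mm, two V supports 10 mm thick, 28 mm either side of the middle along its x axis. Origin at the centre of its underside. The fuse lies along the rack's x axis, its centre 44 mm above the origin, with free space under it between the supports
- unit: light-blue bench power unit, fixed: 200 mm along x, 240 mm along y, top 60 mm above the table. Origin: centre of its underside; x points away from the front with the coloured sockets. On top: black clip block (122 mm along x, 46 mm along y) at y +50 mm, with two grey V supports 8 mm thick, 28 mm either side of its middle, and the brass clips at its ends; switch lever at y -70 mm
- home_low (a point): point on the unit (unit frame 0, +50, +98 mm; axes as the unit): centre of a fuse that is home, lying along the unit's x in the V supports, if the clip block is at its lowest. The block's height is set anew each time, 0 to 28 mm higher, not reported, and stays put when pressed: true home is as much higher and must be felt. A home fuse has 18 mm free under it between the supports, but for the pin
- clip_near (a joint): spring clip at the unit's front end (-x) of the block, m: upright brass leaf with a round inward nose (5 mm diameter, 18 mm wide) near its top; 0 at rest, grows as it is pushed outwards along the unit's x. At rest the noses are 83 mm apart; their centres are 9 mm above the centre of a home fuse. 2 N to leave rest plus 0.65 N per mm. Reads 0 to 2.3 mm with the fuse home
- clip_far (a joint): the same clip at the +x end, opening towards +x. A fuse pressed down meets the noses about 20 mm above home; its chamfers spread each by 3.5 mm (6 to 12 N in all), its end faces then slide past at a smaller push, and the noses snap in over the upper chamfers and the fuse lands rigidly in the V supports. Keep the push under 20 N
- fuse_pin (a joint): white sensing pin, 6 mm diameter, upright in the middle of the clip block between the V supports, pushed down by the fuse against a weak spring (under 1.5 N), m: 0 free (its tip 3 mm higher than the underside of a home fuse), 2 to 3 mm with the fuse home
- switch_tip (a point): centre of the red ball knob (26 mm diameter) of the switch lever, 60 mm from its pivot, which lies in the unit frame at x 0, y -70, z 82 mm. The lever swings in the unit's x-z plane
- switch (a joint): switch lever angle, rad: 0 leaning to the unit's front (-x, off), 1.0 leaning equally far to the unit's +x side (on, end stop). It moves with 1 to 2 N at the knob and stays where it is left
- jar: bystander: glass jar with a red lid, 60 mm diameter, 75 mm high, origin at the centre of its underside
- flask: bystander: conical glass flask, 84 mm diameter, 120 mm high, origin at the centre of its underside
- cup: bystander: white paper cup upright, 76 mm diameter, 110 mm high, origin at the centre of its underside

How it is judged:
By the outcome, as a careful person would: the job done as asked, in the order asked, and still so for the second after the job is handed in, with the robot touching nothing.
It also fails if it takes over 72 s, if anything falls off the work surface, if the arm or the gripper's body presses on something with over 40 N, if the wrist force passes 120 N, or if a joint passes its speed limit or range.

## Working session

There is one attempt and no reset: what is moved stays moved. The work goes in short steps, Python scripts to look and compute and a shell command to move; the robot and the scene stay as the last step left them, time stands still between calls to the robot, and variables do not carry over. Pictures are saved under pics/ and viewed, at most 10 in all, crops included, and the job is handed in when it is done.

```bash
mkdir -p pics; ls; python3 - <<'E'
from rig import monitor,cams
import cv2
for n in("scene","top"):
    cv2.imwrite(f"pics/{n}0.png",cams.capture(n)); m=cams.camera_model(n); print(n,m)
print(cams.camera_model("wrist")); print(monitor.sense())
E
```

```text
pics
scene {'intrinsics': array([[439.6468895 ,   0.        , 318.67782817],
       [  0.        , 439.6468895 , 240.45639748],
       [  0.        ,   0.        ,   1.        ]]), 'rvec': array([ 2.1828722 ,  1.28551109, -0.44491937]), 'tvec': array([-0.28759543, -0.38717563,  1.24761882])}
top {'intrinsics': array([[505.77207259,   0.        , 322.17538618],
       [  0.        , 505.77207259, 233.03962909],
       [  0.        ,   0.        ,   1.        ]]), 'rvec': array([ 2.1837549 , -2.03823727,  0.21322997]), 'tvec': array([-0.06848431,  0.64776443,  0.92148133])}
{'intrinsics': array([[371.64829954,   0.        , 324.47662608],
       [  0.        , 371.64829954, 244.75025143],
       [  0.        ,   0.        ,   1.        ]]), 'hand_eye': array([[ 8.90940815e-04, -9.61571716e-01, -2.74552437e-01,
         7.01741314e-02],
       [ 9.99999603e-01,  8.57786343e-04,  2.40818753e-04,
         6.71057854e-05],
       [ 3.94282900e-06, -2.74552543e-01,  9.61572099e-01,
        -1.42169682e-01],
       [ 0.00000000e+00,  0.00000000e+00,  0.00000000e+00,
         1.00000000e+00]])}
{'time_s': 0.1, 'joints': array([ 1.26998585e+00,  1.26332700e-01, -4.04910502e-02,  1.40538999e+00,
        1.60690938e-05,  1.57075675e+00]), 'qvel': array([-3.82295793e-05, -2.42883939e-04,  1.91581512e-04,  4.57883028e-04,
        1.97053704e-03, -4.29414106e-04]), 'tau': array([-1.04421542e-03, -4.36903524e+01,  3.53605592e+01,  1.36633936e-02,
       -1.88763829e-04,  2.75962655e-06]), 'position': array([0.15544441, 0.50108674, 0.23060681]), 'eef_rot': array([ 1.49819208e-01,  9.88713155e-01, -6.99497605e-04, -1.14149150e-04]), 'contact_force': array([ 0.1232271 , -1.03315037,  0.02021483]), 'wrist_torque': array([-0.01168385,  0.00384037,  0.02200142]), 'gripper_force': 0.0, 'opening': 0.08564955141565316}
```

View pics/top0.png

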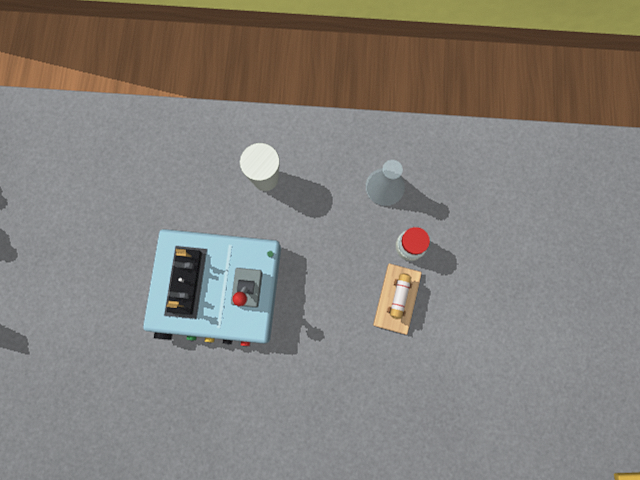

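View pics/scene0.png

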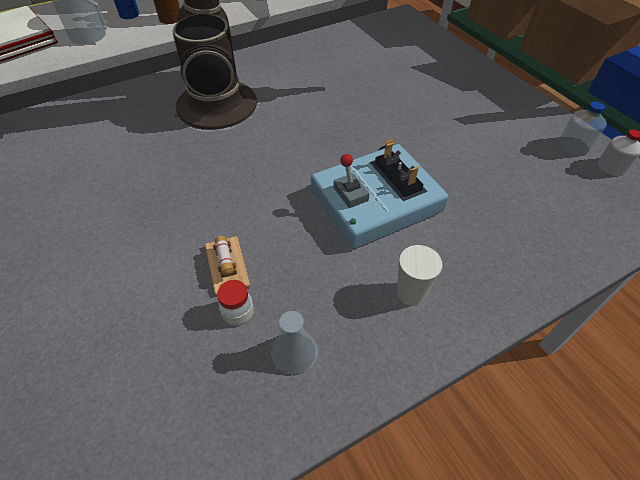

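The top view shows the unit at about (212,285): its corners are (160,231), (279,240), (268,342) and (145,331), the clip block is around (184,282) and the knob at (239,298). The rack fuse runs from (406,275) to (397,317). The scene view agrees, with the jar right beside the rack.

```bash
cat > h.py <<'E'
import numpy as np,cv2
from rig import monitor,cams
from scipy.spatial.transform import Rotation as R
def ray(n,px,pose=None):
    m=cams.camera_model(n);K=m["intrinsics"];px=np.array(px,float)
    if n=="wrist":
        d=(px-K[:2,2])/K[0,0];r=np.hypot(*d);v=np.array([*(d/r*np.sin(r) if r else d),np.cos(r)])
        H=m["hand_eye"];Rt=R.from_quat(pose[1]).as_matrix()
        return Rt@H[:3,3]+pose[0],Rt@H[:3,:3]@v
    Rm=cv2.Rodrigues(m["rvec"])[0]
    return -Rm.T@m["tvec"],Rm.T@np.linalg.inv(K)@[*px,1]
def at_z(n,px,z,pose=None):
    o,d=ray(n,px,pose);return (o+d*(z-o[2])/d[2]).round(4)
def shot(name):
    s=monitor.sense();p=(s["position"],s["eef_rot"]);im=cams.capture("wrist")
    cv2.imwrite(f"pics/{name}.png",im);np.savez(f"{name}.npz",p=p[0],q=p[1]);return im
def pose(name):
    d=np.load(f"{name}.npz");return d["p"],d["q"]
E
python3 - <<'E'
from h import *
print("corners",[at_z("top",p,.06) for p in((160,231),(279,240),(268,342),(145,331))])
print("fuse ends",[at_z("top",p,.044) for p in((406,275),(397,317))])
print("knob",at_z("top",(239,298),.135))
print("jar",at_z("top",(416,240),.075),"cup",at_z("top",(260,162),.11),"flask",at_z("top",(392,169),.12))
s=monitor.sense();print(R.from_quat(s["eef_rot"]).as_matrix().round(3))
im=cams.capture("top");cv2.imwrite("pics/u.png",cv2.resize(im[222:352,135:290],None,fx=4.6,fy=4.6,interpolation=cv2.INTER_CUBIC))
E
```

```text
corners [array([0.6343, 0.2947, 0.06  ]), array([0.6325, 0.0598, 0.06  ]), array([0.4363, 0.0637, 0.06  ]), array([0.4406, 0.2972, 0.06  ])]
fuse ends [array([ 0.583 , -0.1937,  0.044 ]), array([ 0.5002, -0.1792,  0.044 ])]
knob [0.5096 0.1142 0.135 ]
jar [ 0.6481 -0.2056  0.075 ] cup [0.7727 0.1045 0.11  ] flask [ 0.7728 -0.1479  0.12  ]
[[-0.955  0.296 -0.   ]
 [ 0.296  0.955 -0.001]
 [ 0.    -0.001 -1.   ]]
```

View pics/u.png

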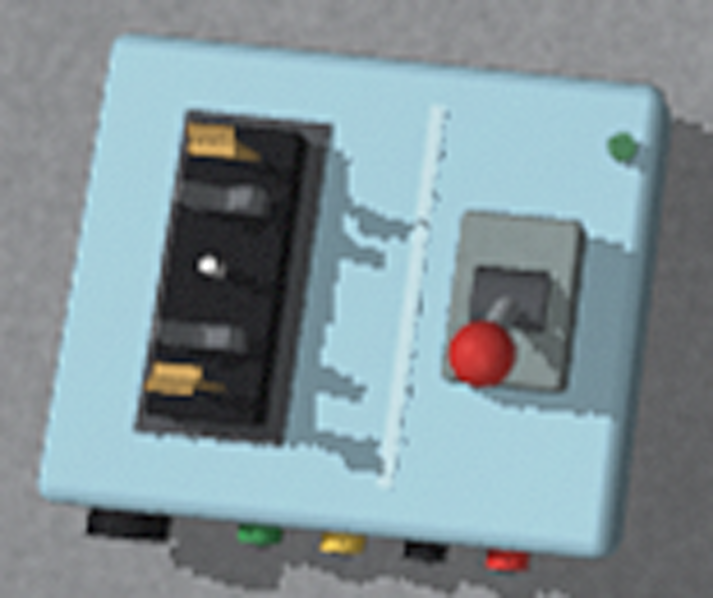

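The crop shows the clip block at the left with its white pin at crop (208,265), and the knob at crop (481,353), leaning to the front. Unit yaw is about -0.015 and fuse yaw about -0.17. I'll move over the fuse.

```bash
python3 -m crank '[2.4,-4.3,0,0.008,2.4,-4.3,0,0.008,2.4,-4.3,0,0.008,2.4,-4.3,0,0.008,2.4,-4.3,0,0.008,2.4,-4.3,0,0.008,2.4,-4.3,0,0.008,2.4,-4.3,0,0.008]' 
python3 -m crank '[2.4,-4.3,0,0.008,2.4,-4.3,0,0.008,2.4,-4.3,0,0.008,2.4,-4.3,0,0.008,2.4,-4.3,-1,0.008,2.4,-4.3,-2,0.008,2.4,-4.3,-2,0.008,2.4,-4.3,-2,0.008,0,0,0,0,0,0,0,0]' 6
python3 - <<'E'
from h import *
shot("w1");s=monitor.sense();print(s["position"],R.from_quat(s["eef_rot"]).as_matrix().round(3),s["contact_force"])
E
```

```text
time_s: 0.95
position: [0.3479, 0.1555, 0.2313]
eef_rot: [0.118, 0.993, 0.0, 0.0]
contact_force: [0.3, 0.8, -0.9]
opening: 0.0852
gripper_force: 0.0
time_s: 1.95
position: [0.5346, -0.1794, 0.1634]
eef_rot: [0.087, 0.996, 0.0, -0.002]
contact_force: [-0.7, 0.7, 0.7]
opening: 0.0599
gripper_force: 0.0
[ 0.53470413 -0.17863119  0.16451277] [[-0.985  0.173 -0.001]
 [ 0.173  0.985  0.001]
 [ 0.001  0.    -1.   ]] [-0.54687256  0.53205199  0.3044184 ]
```

View pics/w1.png

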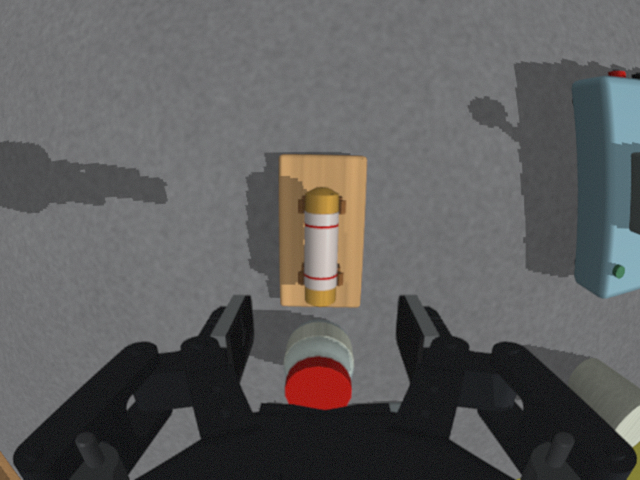

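The wrist view shows the fuse upright in the image, with its axis at column ~321, red bands at rows 226 and 277, and ends at rows 187 and 304. The jar is just below it at (319,375).

```bash
python3 - <<'E'
from h import *
p=pose("w1")
a,b=at_z("wrist",(321.5,226),.056,p),at_z("wrist",(320.8,277),.056,p);print(a,b,(a+b)/2,np.arctan2(*(b-a)[[1,0]]))
a,b=at_z("wrist",(322,187),.044,p),at_z("wrist",(320,304.5),.044,p);print(a,b,(a+b)/2,np.arctan2(*(b-a)[[1,0]]))
s=monitor.sense();print(s["position"])
E
```

```text
[ 0.5218 -0.1789  0.056 ] [ 0.5586 -0.186   0.056 ] [ 0.5402  -0.18245  0.056  ] -0.1905929436950721
[ 0.4967 -0.1742  0.044 ] [ 0.5855 -0.1915  0.044 ] [ 0.5411  -0.18285  0.044  ] -0.1924096917781413
[ 0.53470413 -0.17863119  0.16451277]
```

```bash
python3 -m crank '[0.6,-0.45,-4.5,-0.012,0,0,-4.0,0,0,0,0,0,0,0,0,0]'; python3 - <<'E'
from h import *
s=monitor.sense();print(s["position"],R.from_quat(s["eef_rot"]).as_matrix().round(3),s["qvel"].round(3))
E
```

```text
time_s: 2.4
position: [0.5409, -0.1821, 0.0812]
eef_rot: [0.092, 0.996, 0.0, -0.0]
contact_force: [-0.1, -0.2, 0.5]
opening: 0.0599
gripper_force: 0.0
[ 0.54085577 -0.18213604  0.08121617] [[-0.983  0.182 -0.   ]
 [ 0.182  0.983  0.   ]
 [ 0.     0.    -1.   ]] [-0.005 -0.021  0.055  0.003 -0.001 -0.003]
```

```bash
python3 -m crank '[0,-0.1,-3,0,0,0,-2.5,0,0,0,0,0,0,0,0,0]'; python3 -m crank '[0,0,0,0,0,0,0,0,0,0,0,0,0,0,0,0,0,0,0,0,0,0,0,0]' 1.5 70
```

```text
time_s: 2.8
position: [0.5424, -0.1843, 0.0276]
eef_rot: [0.092, 0.996, -0.0, 0.001]
contact_force: [0.6, -0.5, 0.6]
opening: 0.0601
gripper_force: 0.0
time_s: 3.4
position: [0.5424, -0.1837, 0.0269]
eef_rot: [0.092, 0.996, 0.001, 0.002]
contact_force: [-0.7, 3.6, 8.1]
opening: 0.0221
gripper_force: 68.2
```

```bash
python3 -m crank '[0,0,2,0,0,0,3,0,0,0,4,0,0,0,5,0,0,0,3,0,0,0,0,0,0,0,0,0]'; python3 -m crank '[0,4,0,0.03,0,4.5,0,0.03,0,4.5,0,0.03,0,4.5,0,0.03,0,4.5,0,0.03,0,4.5,0,0.02,0,4,0,0,0,3,0,0,0,0,0,0,0,0,0,0]'
python3 - <<'E'
from h import *
im=shot("w2");s=monitor.sense();print(s["position"],R.from_quat(s["eef_rot"]).as_matrix().round(3),s["contact_force"],s["opening"])
E
```

```text
time_s: 4.1
position: [0.5415, -0.1844, 0.1957]
eef_rot: [0.092, 0.996, -0.0, 0.001]
contact_force: [0.1, 0.0, -1.3]
opening: 0.022
gripper_force: 68.7
time_s: 5.1
position: [0.5402, 0.1511, 0.1931]
eef_rot: [0.007, 1.0, -0.001, -0.001]
contact_force: [0.2, -0.9, -1.3]
opening: 0.0217
gripper_force: 68.9
[0.54041737 0.15035258 0.19343268] [[-1.     0.015 -0.003]
 [ 0.015  1.    -0.001]
 [ 0.003 -0.001 -1.   ]] [-0.15606641 -0.79224354 -1.19804525] 0.021771990268804112
```

View pics/w2.png

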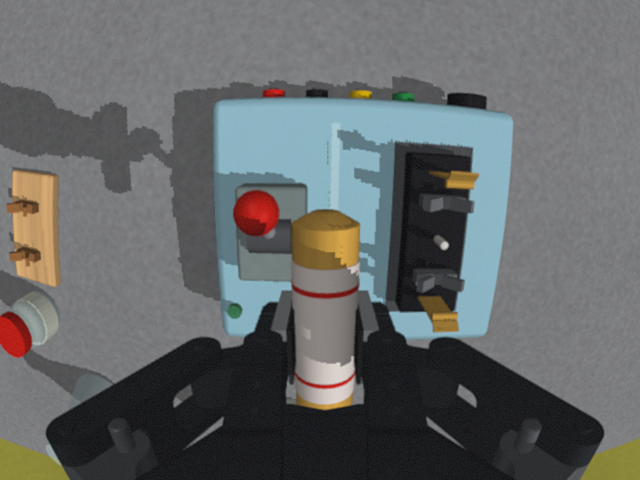

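The fuse is firmly held: bands at (324,294) and (327,382), near tip at (325,211). Unit top corners are at about (217,101), (512,116), (489,336) and (226,335). The near clip is at (460,180), the far clip at (440,318) and the pin tip at (446,245).

```bash
python3 - <<'E'
from h import *
p=pose("w2")
c=[at_z("wrist",q,.06,p)[:2] for q in((217,101),(512,116),(489,336),(226,335))];print("unit",c,sum(c)/4)
zf=p[0][2]+.019
for q in((324.5,294),(327,384)): print("band",at_z("wrist",q,zf+.012,p)-p[0])
print("tip",at_z("wrist",(325,212),zf,p)-p[0])
for z in(.107,.12,.135):print("nose n,f",z,at_z("wrist",(460,180),z,p),at_z("wrist",(441,318),z,p))
for z in(.089,.1,.117):print("pin",z,at_z("wrist",(446,245),z,p))
im=cams.capture("wrist");cv2.imwrite("pics/c2.png",cv2.resize(im[90:345,200:540],None,fx=2.3,fy=2.3,interpolation=cv2.INTER_CUBIC))
E
```

```text
unit [array([0.4356, 0.0721]), array([0.4439, 0.3012]), array([0.6366, 0.3001]), array([0.6286, 0.0646])] [0.536175 0.1845  ]
band [-0.02163623  0.00062756  0.0310022 ]
band [0.01496377 0.00102756 0.0310022 ]
tip [-0.04633623  0.00102756  0.0190022 ]
nose n,f 0.107 [0.4929 0.2389 0.107 ] [0.5901 0.2335 0.107 ]
nose n,f 0.12 [0.4916 0.2339 0.12  ] [0.5833 0.2289 0.12  ]
nose n,f 0.135 [0.4901 0.2283 0.135 ] [0.5755 0.2235 0.135 ]
pin 0.089 [0.5413 0.2381 0.089 ]
pin 0.1 [0.5382 0.2342 0.1   ]
pin 0.117 [0.5333 0.2283 0.117 ]
```

View pics/c2.png

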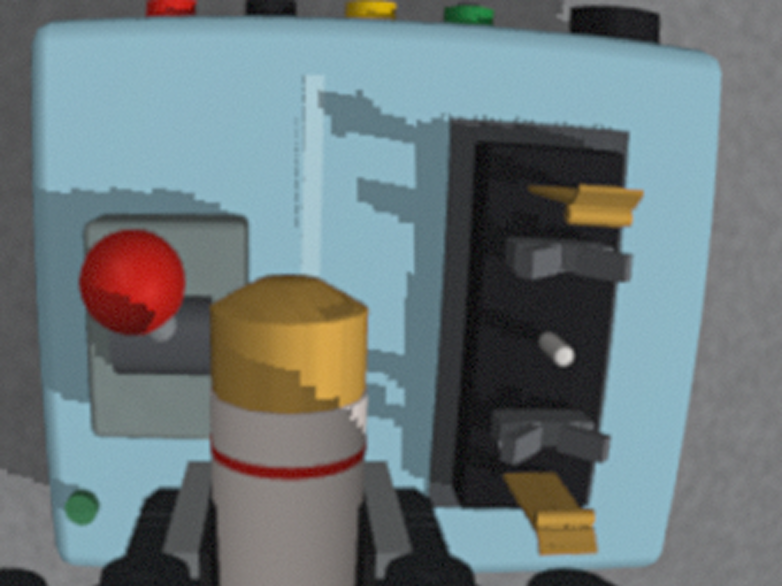

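```bash
cat >> h.py <<'E'
def tri(rs):
    A=np.zeros((3,3));b=np.zeros(3)
    for o,d in rs:
        d=d/np.linalg.norm(d);P=np.eye(3)-np.outer(d,d);A+=P;b+=P@o
    x=np.linalg.solve(A,b);return x.round(4),[round(float(np.linalg.norm(np.cross(x-o,d/np.linalg.norm(d)))),4) for o,d in rs]
E
python3 - <<'E'
from h import *
p=pose("w2")
u=lambda x,y:(135+x/4.6,222+y/4.6); c=lambda x,y:(200+x/2.3,90+y/2.3)
for n,a,b in(("pin",(208,264),(564,355)),("knob",(481,353),(133,282)),("near",(176,370),(600,218)),("far",(212,150),(567,519))):
    print(n,tri([ray("top",u(*a)),ray("wrist",c(*b),p)]))
ends=[at_z("wrist",c(*q),.06,p) for q in((38,30),(718,60),(660,560),(66,556))];print(np.array(ends))
E
```

```text
pin (array([0.5384, 0.2333, 0.0982]), [0.001, 0.001])
knob (array([0.5088, 0.1138, 0.1306]), [0.0002, 0.0002])
near (array([0.4939, 0.231 , 0.1289]), [0.0004, 0.0004])
far (array([0.5816, 0.2312, 0.1205]), [0.0012, 0.0012])
[[0.4372 0.0717 0.06  ]
 [0.4439 0.3014 0.06  ]
 [0.6337 0.2974 0.06  ]
 [0.6253 0.0675 0.06  ]]
```

```bash
python3 -m crank '[0,3,0,-0.005,0,3,0,0,0,2.2,-1.5,0,0,0,-2,0,0,0,-1.8,0,0,0,0,0,0,0,0,0,0,0,0,0]'
python3 - <<'E'
from h import *
im=shot("w3");s=monitor.sense();print(s["position"],R.from_quat(s["eef_rot"]).as_matrix().round(3),s["contact_force"],s["opening"])
b=cams.capture("scene")[120:220,340:440]
t=cams.capture("top")[222:352,135:290]
cv2.imwrite("pics/m3.png",np.hstack([cv2.resize(im[60:340,170:490],(457,400)),cv2.resize(b,(340,400),interpolation=cv2.INTER_CUBIC)]))
E
```

```text
time_s: 6.0
position: [0.5418, 0.2322, 0.1431]
eef_rot: [0.011, 1.0, 0.0, 0.001]
contact_force: [-0.0, -0.1, -0.7]
opening: 0.0218
gripper_force: 69.0
[0.54188264 0.23241187 0.14321005] [[-1.     0.021  0.002]
 [ 0.021  1.     0.001]
 [-0.002  0.001 -1.   ]] [-1.39875921  0.07827353 -0.98260706] 0.021692148764287048
```

View pics/m3.png

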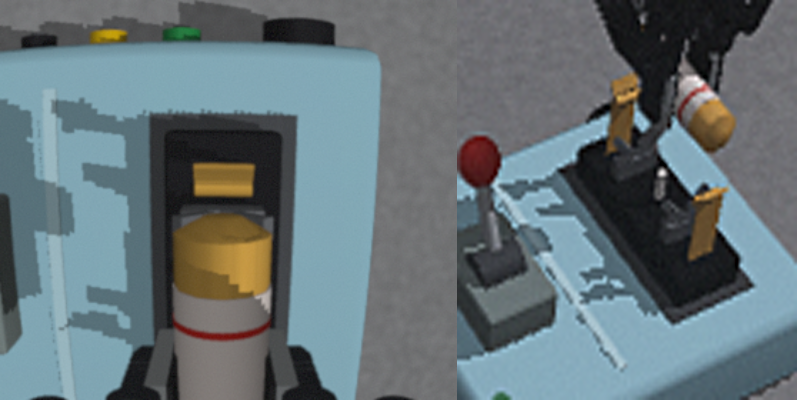

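The wrist view shows the fuse centred in column with the near clip (both ~325 px); the clip's bright inner edge is at full-image (326,197) and the fuse tip at row 209. The scene view shows the fuse above and clear of both clips.

```bash
python3 - <<'E'
from h import *
p2,p3=pose("w2"),pose("w3")
print("near inner edge",tri([ray("wrist",(460.9,187.8),p2),ray("wrist",(326,197.2),p3)]))
print("near upper edge",tri([ray("wrist",(200+605/2.3,90+187/2.3),p2),ray("wrist",(326,60+164*.7),p3)]))
print("fuse tip (z c)",at_z("wrist",(325.4,209),p3[0][2]+.017,p3), p3[0])
m=cams.camera_model("scene")
T=p3[0]
for x in(-.047,.043):
  print(cv2.projectPoints(np.array([[T[0]+x,T[1]-x*.02,T[2]+.017]]),m["rvec"],m["tvec"],m["intrinsics"],None)[0].ravel()-[340,120])
E
```

```text
near inner edge (array([0.4963, 0.234 , 0.122 ]), [0.0002, 0.0002])
near upper edge (array([0.4861, 0.2342, 0.1239]), [0.0002, 0.0002])
fuse tip (z c) [0.4947 0.2337 0.1601] [0.54184789 0.23218741 0.14307648]
[52.91534182  8.89459736]
[78.21566739 34.09651331]
```

```bash
python3 -m crank '[-0.18,0,-1,0,0,0,-1,0,0,0,0,0,0,0,0,0]'; python3 -m crank '[0,0,-0.1,0,0,0,-0.1,0,0,0,-0.1,0,0,0,-0.1,0,0,0,0,0]'; python3 -m crank '[0,0,-0.1,0,0,0,-0.1,0,0,0,-0.1,0,0,0,0,0]'
```

```text
time_s: 6.55
position: [0.5389, 0.2326, 0.1212]
eef_rot: [0.01, 1.0, -0.0, -0.001]
contact_force: [0.2, 0.2, -0.6]
opening: 0.0218
gripper_force: 69.0
time_s: 7.05
position: [0.5393, 0.2328, 0.1178]
eef_rot: [0.01, 1.0, -0.0, -0.0]
contact_force: [-0.3, 0.2, -1.3]
opening: 0.0219
gripper_force: 69.0
time_s: 7.45
position: [0.5393, 0.2327, 0.1147]
eef_rot: [0.01, 1.0, -0.0, -0.0]
contact_force: [0.7, 1.0, -0.6]
opening: 0.0217
gripper_force: 69.0
```

```bash
python3 -m crank '[0.05,0,-0.1,0,0,0,-0.1,0,0,0,0,0]'; for i in 1 2 3; do python3 -m crank '[0,0,-0.1,0,0,0,-0.1,0,0,0,0,0]' | grep -E 'pos|contact'; done
```

```text
time_s: 7.75
position: [0.5398, 0.2328, 0.1128]
eef_rot: [0.01, 1.0, 0.0, -0.0]
contact_force: [-0.0, 0.1, -0.5]
opening: 0.0221
gripper_force: 69.1
position: [0.5403, 0.2329, 0.1115]
contact_force: [-0.8, -0.8, 3.8]
position: [0.5406, 0.2331, 0.1101]
contact_force: [-0.9, -0.0, 7.0]
position: [0.5406, 0.2332, 0.108]
contact_force: [-0.1, 0.6, 5.6]
```

```bash
for i in 1 2 3 4; do python3 -m crank '[0,0,-0.1,0,0,0,-0.1,0,0,0,0,0]' | grep -E 'pos|contact'; done
```

```text
position: [0.5398, 0.2326, 0.1046]
contact_force: [0.5, 0.1, 1.3]
position: [0.5398, 0.2328, 0.1028]
contact_force: [0.1, 0.2, 3.2]
position: [0.5397, 0.2328, 0.1006]
contact_force: [0.2, 0.7, 1.8]
position: [0.5397, 0.2327, 0.0986]
contact_force: [-0.0, 0.1, 1.4]
```

```bash
for i in 1 2 ; do python3 -m crank '[0,0,-0.1,0,0,0,-0.1,0,0,0,0,0]' | grep -E 'pos|contact'; done;  for i in 1 2 ; do python3 -m crank '[0,0,-0.1,0,0,0,0,0]' | grep -E 'pos|contact'; done
```

```text
position: [0.5392, 0.2325, 0.0958]
contact_force: [0.5, 1.5, -4.2]
position: [0.5396, 0.2326, 0.0944]
contact_force: [0.7, -0.2, -3.2]
position: [0.5397, 0.2327, 0.0936]
contact_force: [0.3, -0.1, -3.1]
position: [0.5399, 0.2327, 0.0931]
contact_force: [-1.0, -1.2, 0.7]
```

```bash
for i in 1 2 ; do python3 -m crank '[0,0,-0.05,0,0,0,0,0]' | grep -E 'pos|contact'; done
```

```text
position: [0.5399, 0.2327, 0.093]
contact_force: [-2.9, -1.1, 4.7]
position: [0.54, 0.2327, 0.0929]
contact_force: [-4.9, -1.9, 7.4]
```

```bash
python3 -m crank '[0,0,0.05,0,0,0,0,0]'| grep -E 'pos|contact'; python3 -m crank '[0,0,0,0,0,0,0,0,0,0,0,0,0,0,0,0]' 5; python3 -m crank '[0,0,1.5,0,0,0,3,0,0,0,4,0,0,0,4,0,0,0,0,0,0,0,0,0]'
python3 - <<'E'
from h import *
im=shot("w4")
b=cams.capture("scene")[120:220,340:440]
cv2.imwrite("pics/m4.png",np.hstack([cv2.resize(im[60:340,170:490],(457,400)),cv2.resize(b,(340,400),interpolation=cv2.INTER_CUBIC)]))
E
```

```text
position: [0.5399, 0.2327, 0.0929]
contact_force: [-3.0, -2.4, 5.9]
time_s: 11.85
position: [0.5399, 0.2329, 0.0921]
eef_rot: [0.01, 1.0, 0.0, -0.0]
contact_force: [-0.5, 0.1, 0.5]
opening: 0.0498
gripper_force: 0.0
time_s: 12.45
position: [0.5405, 0.2331, 0.2183]
eef_rot: [0.01, 1.0, 0.001, 0.001]
contact_force: [0.4, -0.4, 0.4]
opening: 0.0502
gripper_force: 0.0
```

View pics/m4.png

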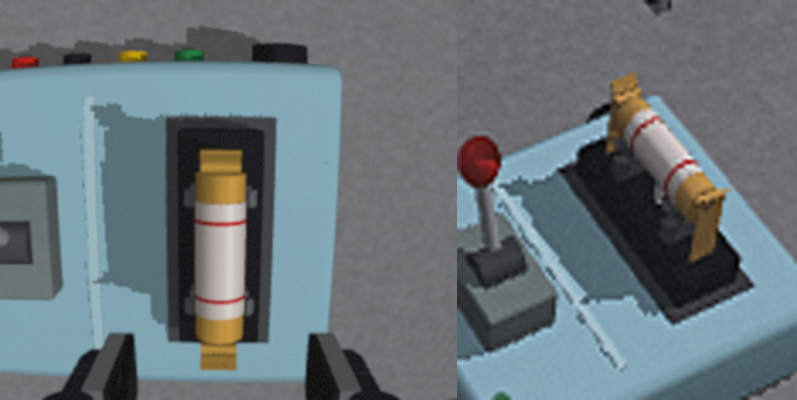

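The fuse lies level between both clips, home in the V supports (wrist and scene views agree). Next is the switch, pushed from the front side with closed fingers.

```bash
python3 -m crank '[-2.5,-3,0,0,-2.5,-3,0,0,-2.5,-3,0,0,-1.5,-2.9,0,0,0,0,-3,0,0,0,-3,0,0,0,-3,0,0,0,-0.6,0,0,0,0,0]' 0; python3 -m crank '[1,0,0,0,1,0,0,0,1,0,0,0,1,0,0,0,1,0,0,0,0,0,0,0]'; python3 -m crank '[1,0,0,0,1,0,0,0,1,0,0,0,0,0,0,0]'
```

```text
time_s: 13.45
position: [0.4484, 0.1134, 0.1198]
eef_rot: [0.01, 1.0, -0.001, -0.002]
contact_force: [-0.4, 0.0, -0.7]
opening: -0.0002
gripper_force: 0.0
time_s: 14.05
position: [0.5015, 0.1138, 0.1213]
eef_rot: [0.01, 1.0, -0.0, 0.0]
contact_force: [-0.2, 0.3, -0.1]
opening: -0.0005
gripper_force: 0.0
time_s: 14.45
position: [0.5313, 0.1138, 0.1211]
eef_rot: [0.01, 1.0, 0.0, 0.0]
contact_force: [0.1, -0.1, 0.2]
opening: 0.0002
gripper_force: 0.0
```

```bash
for i in 1 2 3 4; do python3 -m crank '[0.4,0,0,0,0,0,0,0]' | grep -E 'pos|contact'; done
```

```text
position: [0.5341, 0.1138, 0.1212]
contact_force: [0.5, -0.1, -0.3]
position: [0.538, 0.1138, 0.1214]
contact_force: [-0.2, -0.0, 0.2]
position: [0.5401, 0.1137, 0.121]
contact_force: [-7.9, 0.2, 1.5]
position: [0.5404, 0.1137, 0.1209]
contact_force: [-20.7, 0.1, 10.0]
```

```bash
python3 -m crank '[-1,0,0,0,-2,0,0,0,-3,0,0,0,-3,0,2,0,-2,0,4,0,0,0,4,0,0,0,0,0,0,0,0,0,0,0,0,0]'
python3 - <<'E'
from h import *
im=shot("w5")
b=cams.capture("scene")[110:250,300:450]
t=cams.capture("top")[222:352,135:290]
cv2.imwrite("pics/m5.png",np.hstack([cv2.resize(t,(400,400),interpolation=cv2.INTER_CUBIC),cv2.resize(b,(400,400),interpolation=cv2.INTER_CUBIC)]))
E
```

```text
time_s: 16.15
position: [0.4358, 0.1137, 0.2207]
eef_rot: [0.01, 1.0, -0.0, -0.0]
contact_force: [-0.2, 0.2, -0.1]
opening: 0.0002
gripper_force: 0.0
```

View pics/m5.png

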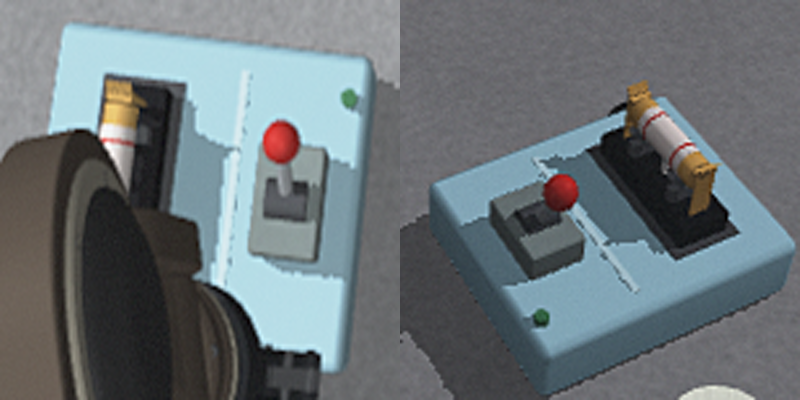

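The lever now leans to the +x side (knob at top pixel ≈ (244,268)) and the fuse is seated. I'll check the knob position and hand in.

```bash
python3 - <<'E'
from h import *
from rig import workorder
k=at_z("top",(243.9,267.8),.1347);print(k)
if k[0]>.562: print(workorder.close_job())
E
```

```text
[0.5638 0.111  0.1347]
the job is handed in; nothing more can be done
None
```

The fuse is seated between the two clips and the switch lever is thrown fully over; the job is handed in at about 16 s of the 72 s allowed. The highest push I read while pressing the fuse in was about 7.5 N, and the jar, flask and cup were not touched.

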